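# Stack a clutch disc and a separator plate on a splined hub

### The job

Assemble the little clutch pack on the splined hub of the stand: first the clutch disc (round rim with small teeth) with its tab towards the stand's index post, then the separator plate (smooth rim, square with cut corners) on top of it with its tab on the opposite side, away from the post. Use the spline position nearest to those directions, turn each plate gently until its slots find the splines rather than forcing it, and leave both right home, flat and let go. Leave the ring gauge, the steel bush and the eraser where they are.

Things in the scene. Friction and masses are not known exactly. Their poses are not given: they have to be found in the camera images.
- stand: Fixed assembly stand: grey base 104 x 136 x 10 mm (x, y, z) with a round shoulder of 30 mm radius, top 16 mm above the desk, from which the splined hub stands up. Origin on the desk under its centre, on the hub's axis. y points to the index post, a steel pin 8 mm thick, 61 mm from the axis, top 26 mm above the desk.
- hub_seat (a point): Point on the hub's axis on top of the shoulder, 16 mm above the desk, where the disc's underside comes to rest (the separator's 17 mm higher, on the disc's collar); stand's axes. The hub's angle is NOT reported: it is turned up to 0.42 rad either way from the setting at which a tab exactly towards or away from the post fits. It takes 0.5 N m to turn.
- hub_ribs (a point): Point on the hub's axis at the height of the ribs' upper ends, 48 mm above the desk; stand's axes (not the hub's). Six straight ribs, 5 mm wide, reach 20 mm from the axis, every 60 degrees; their ends are square, so a plate rests on them unless turned within about 0.05 rad of the fit. Turn it there under light force until it drops.
- hub_top (a point): Top of the hub on its axis, 60 mm above the desk; stand's axes (not the hub's). The hub's round core is 32.2 mm across up to 54 mm above the desk and tapers to 24 mm at the top, so it centres a plate before the plate meets the ribs 6 mm lower.
- disc_center (a point): Clutch disc: round rim 79 mm across with small teeth all round. Steel, 17 mm high: flange 5 mm thick at the bottom, above it a hexagonal collar 12 mm tall, 50 mm across flats, to grip by; two flats lie parallel to the tab, their normals along y. Point on the axis, 8.5 mm above the underside; x to the tab, z up; it lies, and is fitted, collar up.
- disc: The clutch disc itself, 0.1 to 0.21 kg; origin on its axis at the underside, axes as its centre point. The bore through flange and collar is 33 mm between teeth, with six slots 7.2 mm wide out to 21 mm from the axis, one behind each flat of the collar (at 30, 90, 150.. degrees from the tab).
- disc_tab (a point): The clutch disc's tab (14 mm wide, 5 mm thick, reaching 51 mm from the axis); the point is 46 mm from the axis, 2.5 mm above the underside.
- separator_center (a point): Separator plate: smooth rim, a 76 mm square with its corners cut off. Steel, 17 mm high: flange 5 mm thick at the bottom, above it a hexagonal collar 12 mm tall, 50 mm across flats, to grip by; two flats lie parallel to the tab, their normals along y. Point on the axis, 8.5 mm above the underside; x to the tab, z up; it lies, and is fitted, collar up.
- separator: The separator plate itself, 0.1 to 0.21 kg; origin on its axis at the underside, axes as its centre point. The bore through flange and collar is 33 mm between teeth, with six slots 7.2 mm wide out to 21 mm from the axis, one behind each flat of the collar (at 30, 90, 150.. degrees from the tab).
- separator_tab (a point): The separator plate's tab (14 mm wide, 5 mm thick, reaching 51 mm from the axis); the point is 46 mm from the axis, 2.5 mm above the underside.
- ring: Bystander: plain steel ring gauge, 49 mm across, 15 mm high; origin under its centre.
- bush: Bystander: turned steel bush, 22 mm across, 18 mm high; origin under its centre.
- rubber: Bystander: eraser, 20 x 46 x 12 mm; origin under its centre.

How it is judged:
On the way, in this order (a step that is already met when the one before it is completed fails the run):
1. the clutch disc lies home on the stand's shoulder, tab towards the index post (horizontal distance between disc_center and hub_seat below 0.003 m and z of disc_center in the frame of hub_seat between 0.0055 and 0.0105 m and angle between disc_center's own z axis and vertical below 0.06 rad and y of disc_tab in the frame of stand above 0.0395 m), for 0.2 s.
2. the separator plate lies home on the clutch disc, tab away from the index post (horizontal distance between separator_center and hub_seat below 0.003 m and z of separator_center in the frame of hub_seat between 0.0225 and 0.0275 m and angle between separator_center's own z axis and vertical below 0.06 rad and y of separator_tab in the frame of stand below -0.0395 m), for 0.2 s.
At the end, for the whole second after the job is handed in: Disc flat (0.06 rad) on the shoulder, separator plate flat on the disc, both on the hub axis (3 mm), at most 2 mm above home, let go and at rest; disc tab within about 30 degrees of the index post's direction, separator tab within about 30 degrees of the opposite direction (all of step 1 and all of step 2 and linear speed of each of disc, separator below 0.02 m/s); the robot touches nothing.
It fails at once if a plate is pressed on the stand, the hub or the other plate with more than 50 N (contact force between any of disc, separator and stand above 50 N or contact force between separator and disc above 50 N).
It fails at once if the ring gauge, the bush or the eraser is pushed more than 2 cm away (distance of any of ring, bush, rubber from where it was at the start of the episode above 0.02 m).
It also fails if it takes over 72 s, if anything falls off the work surface, if the arm or the gripper's body presses on something with over 40 N, if the wrist force passes 120 N, or if a joint passes its speed limit or range.

### The arm

A 7-joint arm with a two-finger parallel gripper is mounted at the origin on a cart in front of the work surface, level with it; the furniture and walls round the work are solid. World frame = base frame: x ahead of the robot, y to its left, z up, the work surface at z = 0. Lengths are in m, angles in rad, forces in N, time in s.
With the tool pointing down it reaches from about 0.35 to 0.9 m from the base axis. Payload 8.1 kg.
Tool frame: the origin (TCP) lies midway between the tips of the shut fingers; the grasp point (between the pads) lies 19 mm behind it (arm.hold_point_z is the distance from the TCP to the grasp point, in m); z points along the fingers, y is the direction in which the jaws open and shut (so a half turn about z gives the same grasp; the last joint's range is limited). The gripper opens to 92 mm and grips with 3 to 60 N. Pads are 19 mm wide; open, the fingers measure 130 mm over their backs; the gripper's body (75 mm by 190 mm) begins 47 mm behind the grasp point.
Start: joints at [1.129, 0.434, 0.025, 1.573, -0.012, 1.134, -0.075], TCP at [0.208, -0.589, 0.227] pointing down, gripper open.
Joint ranges: [-2.62, 2.62], [-0.44, 2.09], [-1.27, 1.32], [0.08, 2.57], [-1.32, 4.46], [0.12, 2], [-2.74, 2.74]. Speed limits (rad/s): [2.22, 2.22, 3.01, 3.01, 3.14, 3.14, 3.14].

### API

Orientations are given as a rotation vector (axis times angle).
In Python, from cell import arm gives the robot as it stands.
- The arm moves only by the shell command python3 -m pendant 'ROWS' [FORCE]. ROWS is JSON, a list of rows, each a list of 3 entries, a list of its own where there are three numbers: the shift along the tool's x, y, z in m, then the turn, a rotation vector about the tool's x, y, z in degrees, then the finger opening in m, from 0 to 0.0918. A call has 1 to 10 rows; each row shifts and turns the commanded pose from where the row before left it, along the tool's axes as they then stand; what a row does not reach is not made up. A row lasts 1/8 s, in which the tool goes at most 62.5 mm and 10.7 degrees, less where a joint would pass 70% of its speed; a pose out of reach is approached as far as the arm can. A call with a gripper value outside its range is refused whole. The fingers move at their own pace and stop on an object; FORCE is the grip in N (left out, the last holds). Time passes only in rows, so rows that do not move let the fingers close. It gives the time, the measured TCP pose, the force and the opening at its end, in the units of the state.
- arm.observe(): the state, without advancing time (a new reading comes with each control period).
- arm.get_image(name): name is "scene" or "top" or "wrist"; returns (picture, depth): 420x560x3 uint8, red, green, blue; 420x560 float32, m along the optical axis (not along the pixel's ray), 0 where there is no reading.
- arm.camera_params(name): a dict with "fovy" (degrees; the focal length in pixels is half the picture's height over the tangent of half this angle, whatever the lens; pixels are square), "cx", "cy" (the principal point, pixels), "k1" (the pictures are not rectified: a ray, as slopes to the right and down, at radius r is drawn at 1 + k1 r^2 times it, then the intrinsics apply), "rvec" (rotation vector, rad) and "tvec" (3), from world to camera coordinates, as OpenCV has them; the wrist camera has in their place "mount" (4x4, takes a point from camera to tool coordinates, whose origin is the TCP and whose axes are the flange's). Camera axes: x right, y down, z forward; pixel columns grow to the right and rows downward; lengths in m; the calibration is good to about 2 mm. A picture is of the moment at which its call begins: read the wrist's pose just before it. camera_params takes no time and is no camera call.
- arm.sign_off(): hands the job in, once; it reports no verdict.
Trained networks look in the newest picture that a camera, given by its name, has taken for a name from the list of things; names that differ only in an ending like _2 or _b are one class to them, and where a whole thing is asked for, a point or a joint stands for the part that bears it (a point fixed in the world has none). Each returns a list of dicts, best first, with "conf" (0 to 1); they miss things now and then, are a little off and sometimes report something else, mostly with a low value. They report only what shows in the picture. A call takes as long as a camera call.
- arm.look_for(camera, label): "rect" ([centre column, centre row, width, height] in pixels, round what is visible of it).
- arm.masks_of(camera, label): "pixels" (420x560 bool, what is visible of it) and "rect" ([centre column, centre row, width, height] in pixels, round what is visible of it).
The state is a dict: "clock": time; "joints": joint angles; "dq": joint speeds; "joint_efforts": joint torques, N m; "position": TCP position; "ee_rot": TCP orientation; "force": force on the tool from outside, world axes, zero at the start; "ft_torque": the same for the moment, N m; "width": opening from 0.0 (shut) to 1.0 (fully open).
Only numpy, scipy, OpenCV 4.12 (cv2) and the standard library are available. Lean on these libraries where they do the work, as an engineer would, in place of code of your own. Each camera call takes 0.05 s, during which the arm holds its last target.

## Working session

There is one attempt and no reset: what is moved stays moved. The work goes in short steps, Python scripts to look and compute and a shell command to move; the robot and the scene stay as the last step left them, time stands still between calls to the robot, and variables do not carry over. Pictures are saved under pics/ and viewed, and the job is handed in when it is done.

```bash
ls; mkdir -p pics; python3 - <<'E'
from cell import arm
import cv2
print(arm.observe())
for n in ["scene","top","wrist"]:
    im,d=arm.get_image(n); cv2.imwrite(f"pics/{n}0.png",im[:,:,::-1]); print(n,arm.camera_params(n))
E
```

```text
pics
{'clock': 0.0, 'joints': array([ 1.12941777,  0.43520603,  0.02497672,  1.57412283, -0.01158794,
        1.13396165, -0.07506934]), 'dq': array([ 0.00022578, -0.00042028,  0.00051169, -0.00071931, -0.00075321,
       -0.00282584, -0.0014093 ]), 'joint_efforts': array([-2.34908359e-03, -6.67858958e+01,  9.83518995e-01, -3.14460218e+01,
       -6.07514195e-02,  4.28483728e-02,  1.38364267e-04]), 'position': array([ 0.20747905, -0.58901381,  0.22594558]), 'ee_rot': array([-3.09516375e+00, -5.29300133e-01,  6.46470133e-04]), 'force': array([-0.23479298,  0.75595714, -0.0453461 ]), 'ft_torque': array([-0.03391722,  0.03652348,  0.02924587]), 'width': 1.0012811933612407}
scene {'fovy': 56.085031550876316, 'cx': 280.8729941858568, 'cy': 209.22960643201324, 'k1': -0.013969681455120798, 'rvec': array([ 0.63045761, -2.55570982,  1.25785851]), 'tvec': array([0.45448518, 0.20004399, 0.87081171])}
top {'fovy': 55.64483358779103, 'cx': 280.711830886964, 'cy': 212.07531292919066, 'k1': 0.013875024972986027, 'rvec': array([ 2.15514263, -2.17185109,  0.13436639]), 'tvec': array([0.00771586, 0.49389178, 0.9205102 ])}
wrist {'fovy': 67.5198257792081, 'cx': 281.9342108596862, 'cy': 207.61214849526172, 'k1': -0.03455514390438504, 'mount': array([[-6.13676337e-04, -9.55448464e-01, -2.95157340e-01,
         7.92758023e-02],
       [ 9.99999806e-01, -6.18712158e-04, -7.63275503e-05,
        -8.90739000e-04],
       [-1.09690394e-04, -2.95157330e-01,  9.55448658e-01,
        -1.58423452e-01],
       [ 0.00000000e+00,  0.00000000e+00,  0.00000000e+00,
         1.00000000e+00]])}
```

View pics/scene0.png

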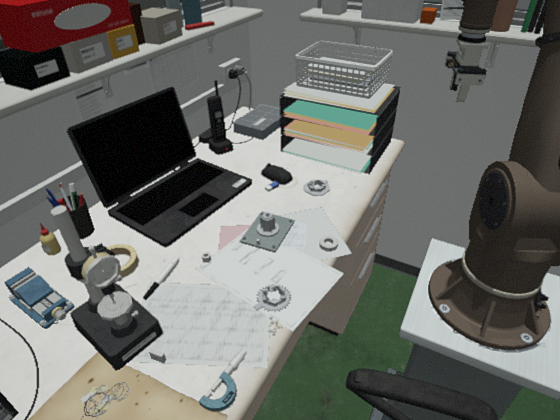

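View pics/top0.png

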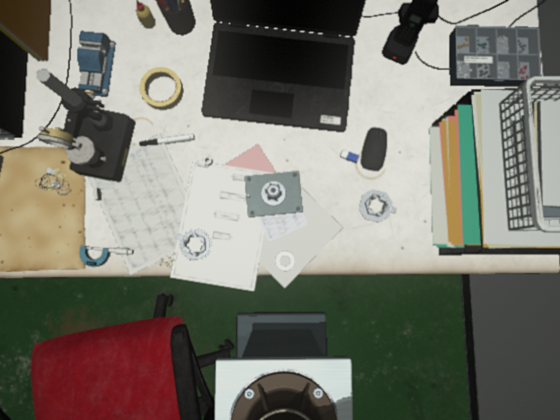

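View pics/wrist0.png

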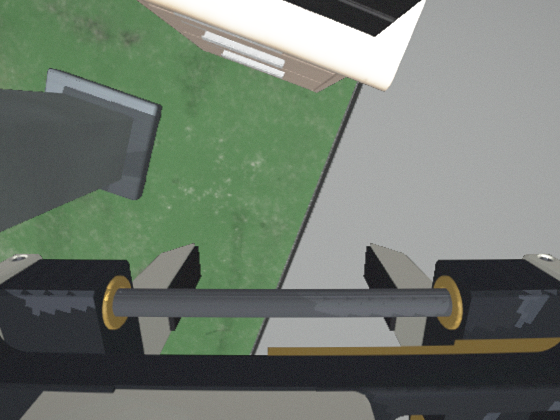

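The scene picture shows the toothed plate at (272,298), the square one at (317,187), the stand at (268,230) and the ring at (329,243). In the top picture they are at (195,243), (377,206), (274,193) and (285,261). Next I'll measure them.

```bash
cat > h.py <<'E'
import numpy as np, cv2
from scipy.spatial.transform import Rotation as R
from cell import arm
def cam(n,st=None):
    p=arm.camera_params(n); f=210/np.tan(np.radians(p['fovy']/2))
    if 'mount' in p:
        T=np.eye(4); T[:3,:3]=R.from_rotvec(st['ee_rot']).as_matrix(); T[:3,3]=st['position']
        T=T@p['mount']; Rc=T[:3,:3]; o=T[:3,3]
    else:
        Rw=R.from_rotvec(p['rvec']).as_matrix(); Rc=Rw.T; o=-Rw.T@p['tvec']
    return dict(f=f,cx=p['cx'],cy=p['cy'],k=p['k1'],R=Rc,o=o)
def rays(c,uv):
    uv=np.atleast_2d(np.asarray(uv,float)); d=(uv-[c['cx'],c['cy']])/c['f']; s=d.copy()
    for _ in range(8): s=d/(1+c['k']*(s**2).sum(1,keepdims=True))
    return np.c_[s,np.ones(len(s))]@c['R'].T
def onz(c,uv,z):
    r=rays(c,uv); return c['o']+r*((z-c['o'][2])/r[:,2])[:,None]
def withd(c,uv,dep): return c['o']+rays(c,uv)*np.asarray(dep)[:,None]
def tri(c1,u1,c2,u2):
    r1=rays(c1,u1)[0]; r2=rays(c2,u2)[0]
    s=np.linalg.lstsq(np.c_[r1,-r2],c2['o']-c1['o'],rcond=None)[0]
    a=c1['o']+s[0]*r1; b=c2['o']+s[1]*r2; return (a+b)/2,np.linalg.norm(a-b)
def proj(c,P):
    q=(np.atleast_2d(P)-c['o'])@c['R']; s=q[:,:2]/q[:,2:]; return s*(1+c['k']*(s**2).sum(1,keepdims=True))*c['f']+[c['cx'],c['cy']]
E
python3 - <<'E'
from h import *
np.set_printoptions(precision=4,suppress=True)
for n in ["top","scene"]:
    im,d=arm.get_image(n); c=cam(n)
    for l in ["disc","separator","stand","ring","bush","rubber","disc_tab","separator_tab"]:
        for m in (arm.masks_of(n,l) if not l.endswith('tab') else arm.look_for(n,l))[:2]:
            s=f"{n} {l} {m['conf']:.2f} {np.round(m['rect'],1)}"
            if 'pixels' in m:
                v,u=np.nonzero(m['pixels']&(d>0)); P=withd(c,np.c_[u,v],d[v,u]); s+=f" n{len(u)} med{np.median(P,0)} mid{(P.min(0)+P.max(0))/2} z{np.percentile(P[:,2],[5,50,95])}"
            else: s+=f" {onz(c,[m['rect'][:2]],.004)}"
            print(s)
print(arm.observe()['clock'])
E
```

```text
top disc 0.73 [273.1 194.8  54.3  50.9] n2313 med[0.5382 0.0224 0.0108] mid[0.5416 0.0235 0.0319] z[0.0073 0.0108 0.0562]
top disc 0.62 [194.2 244.7  31.6  25.2] n585 med[0.4183 0.2142 0.0063] mid[0.4196 0.2176 0.0099] z[0.002  0.0063 0.019 ]
top separator 0.95 [374.9 205.2  36.4  32. ] n700 med[ 0.5077 -0.2265  0.0062] mid[ 0.5105 -0.2321  0.0101] z[0.0024 0.0062 0.0186]
top separator 0.30 [209.4 163.5  11.9   5.6] n65 med[0.6249 0.1837 0.017 ] mid[0.6248 0.1831 0.0095] z[0.0002 0.017  0.0198]
top stand 0.97 [273.4 194.3  63.1  49.3] n2344 med[0.5376 0.0224 0.0107] mid[0.54   0.0213 0.0318] z[0.0071 0.0107 0.0561]
top stand 0.33 [378.1 205.1  36.5  34.7] n759 med[ 0.5078 -0.2274  0.006 ] mid[ 0.5106 -0.2327  0.0086] z[0.0011 0.006  0.0185]
top ring 0.71 [284.4 261.6  22.5  21.8] n235 med[ 0.3778 -0.0053  0.0152] mid[ 0.3779 -0.0043  0.0153] z[0.0125 0.0152 0.0179]
top bush 0.47 [208.6 162.4  15.6   8.6] n68 med[0.625  0.1839 0.017 ] mid[0.6248 0.1833 0.0095] z[0.0004 0.017  0.0197]
top bush 0.23 [272.9 194.4  62.5  46.1] n2337 med[0.5376 0.022  0.0107] mid[0.5419 0.0212 0.0315] z[0.
[... 656 characters left out ...]
z[0.0047 0.0098 0.0539]
scene ring 0.77 [327.2 243.6  18.1  15.7] n253 med[ 0.3804 -0.0017  0.0127] mid[ 0.3836 -0.0062  0.0071] z[-0.0004  0.0127  0.0156]
scene bush 0.69 [316.6 188.5  22.   15. ] n281 med[ 0.5075 -0.2189  0.0063] mid[ 0.5122 -0.2297  0.0088] z[0.0021 0.0063 0.0168]
scene bush 0.63 [272.  187.5  18.3  13. ] n85 med[ 0.6349 -0.163   0.0094] mid[ 0.6391 -0.169   0.0059] z[0.     0.0094 0.0125]
scene rubber 0.57 [272.4 185.8  17.5  16.9] n97 med[ 0.6332 -0.1633  0.009 ] mid[ 0.6348 -0.1681  0.0059] z[-0.0008  0.009   0.0122]
scene disc_tab 0.79 [273.  299.4  40.6  26.5] [[0.4175 0.2201 0.004 ]]
scene separator_tab 0.61 [316.9 188.4  26.7  14. ] [[ 0.5072 -0.2221  0.004 ]]
1.05
```

```bash
python3 - <<'E'
from h import *
im,d=arm.get_image("top")
def cr(x,y,w=35): return cv2.resize(im[y-w:y+w,x-w:x+w,::-1],(390,390),interpolation=cv2.INTER_CUBIC)
cv2.imwrite("pics/crops.png",cv2.hconcat([cr(195,243,24),cr(274,193)])); cv2.imwrite("pics/crops2.png",cr(377,206,24))
E
```

```text
(no output)
```

View pics/crops.png

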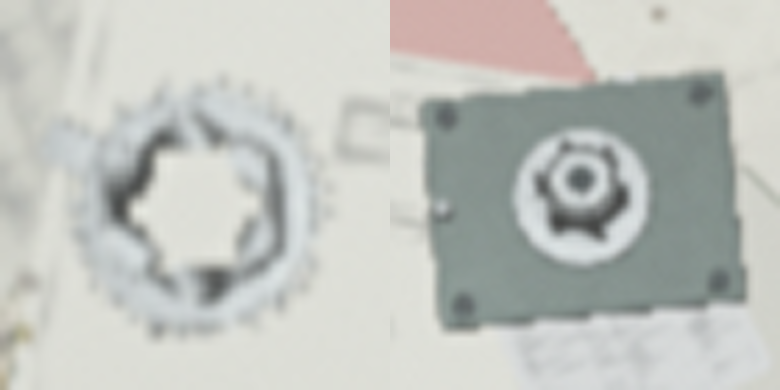

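View pics/crops2.png

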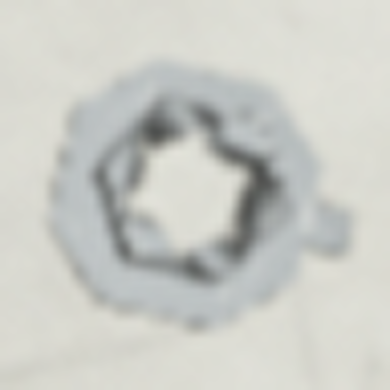

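```bash
cat >> h.py <<'E'
def yaw(st):
    M=R.from_rotvec(st['ee_rot']).as_matrix(); return np.degrees(np.arctan2(M[1,0],M[0,0]))
def plan(x,y,z,yw=None,n=1,sim=None):
    """print per-row tool shift for n equal rows (turn about tool z first rows) from the measured pose"""
    st=arm.observe(); M=R.from_rotvec(st['ee_rot']).as_matrix(); p=st['position']; y0=yaw(st)
    tilt=np.degrees(np.arccos(-M[2,2])); dy=0 if yw is None else (yw-y0+180)%360-180
    print('pos',p.round(4),'yaw %.2f tilt %.2f tilt vec tool %s'%(y0,tilt,(M.T@np.cross(M[:,2],[0,0,-1])*57.3).round(2)))
    turn=-dy  # about tool z (down)
    # constant twist: solve per-row shift so that the sum reaches target
    A=np.zeros((3,3)); Q=M.copy()
    for i in range(n):
        A+=Q; Q=Q@R.from_rotvec([0,0,np.radians(turn/n)]).as_matrix()
    s=np.linalg.solve(A,np.array([x,y,z])-p)
    print(f'{n} rows: shift {s.round(4)} turn z {turn/n:.2f} (norm {np.linalg.norm(s):.4f})')
    print('   shift-only total in tool axes',(M.T@(np.array([x,y,z])-p)).round(4))
E
python3 - <<'E'
from h import *
plan(0.51,-0.21,.15,90,8)
plan(0.51,-0.21,.15,90,10)
E
```

```text
pos [ 0.2077 -0.5895  0.2267] yaw 19.41 tilt 0.00 tilt vec tool [0. 0. 0.]
8 rows: shift [ 0.0646 -0.0013  0.0096] turn z -8.82 (norm 0.0653)
   shift-only total in tool axes [ 0.4113 -0.2575  0.0767]
pos [ 0.2077 -0.5895  0.2267] yaw 19.41 tilt 0.00 tilt vec tool [0. 0. 0.]
10 rows: shift [ 0.0517 -0.0003  0.0077] turn z -7.06 (norm 0.0523)
   shift-only total in tool axes [ 0.4113 -0.2575  0.0767]
```

```bash
python3 - <<'E'
from h import *
plan(0.34,-0.22,.2,90,8)
M=R.from_rotvec(arm.observe()['ee_rot']).as_matrix(); p=arm.observe()['position'].copy()
s=np.array([.036,-.036,.003])
for i in range(8):
    p=p+M@[0.0358,-.0365,.0033]; M=M@R.from_rotvec([0,0,np.radians(-8.8)]).as_matrix(); print(p)
E
```

```text
pos [ 0.2077 -0.5895  0.2267] yaw 19.41 tilt 0.00 tilt vec tool [0. 0. 0.]
8 rows: shift [ 0.0491 -0.0179  0.0033] turn z -8.82 (norm 0.0524)
   shift-only total in tool axes [ 0.2476 -0.3045  0.0267]
[ 0.22931976 -0.54317889  0.22344096]
[ 0.24361467 -0.49409192  0.22013872]
[ 0.25023168 -0.44339584  0.2168367 ]
[ 0.24901499 -0.39228422  0.21353494]
[ 0.23999326 -0.34196038  0.21023347]
[ 0.22337887 -0.29360912  0.20693234]
[ 0.19956298 -0.24836878  0.20363157]
[ 0.16910629 -0.20730447  0.20033117]
```

```bash
python3 -m pendant '[[[0.031,-0.039,0.003],[0,0,-8.8],0.09],[[0.037,-0.033,0.003],[0,0,-8.8],0.09],[[0.042,-0.027,0.003],[0,0,-8.8],0.09],[[0.045,-0.02,0.003],[0,0,-8.8],0.09],[[0.047,-0.013,0.003],[0,0,-8.8],0.09],[[0.049,-0.006,0.003],[0,0,-8.8],0.09],[[0.049,0.002,0.003],[0,0,-8.8],0.09],[[0.048,0.009,0.003],[0,0,-8.8],0.09]]'
python3 - <<'E'
from h import *
plan(0.535,0.06,.17,90,5)
plan(0.535,0.06,.17,90,6)
E
```

```text
clock: 2.1
position: [0.3423, -0.217, 0.2029]
ee_rot: [2.219, 2.222, 0.0]
force: [0.9, 0.0, -0.2]
width: 0.979
pos [ 0.3423 -0.217   0.2029] yaw 90.09 tilt 0.06 tilt vec tool [0.04 0.04 0.  ]
5 rows: shift [0.0554 0.0386 0.0066] turn z 0.02 (norm 0.0678)
   shift-only total in tool axes [0.2767 0.1931 0.0329]
pos [ 0.3423 -0.217   0.2029] yaw 90.09 tilt 0.06 tilt vec tool [0.04 0.04 0.  ]
6 rows: shift [0.0461 0.0322 0.0055] turn z 0.01 (norm 0.0565)
   shift-only total in tool axes [0.2767 0.1931 0.0329]
```

```bash
python3 -m pendant '[[[0.046,0.032,0.006],[0,0,0],0.09],[[0.046,0.032,0.006],[0,0,0],0.09],[[0.046,0.032,0.006],[0,0,0],0.09],[[0.046,0.032,0.006],[0,0,0],0.09],[[0.046,0.032,0.006],[0,0,0],0.09],[[0.046,0.032,0.004],[0,0,0],0.09],[[0,0,0],[0,0,0],0.09]]'
python3 - <<'E'
from h import *
st=arm.observe(); im,d=arm.get_image("wrist"); np.savez("w1",im=im,d=d,pos=st['position'],rot=st['ee_rot']); cv2.imwrite("pics/w1.png",im[:,:,::-1])
print(st['joints'].round(2))
plan(.418,.24,.15,100,4)
plan(.418,.24,.15,100,5)
E
```

```text
clock: 2.98
position: [0.5363, 0.062, 0.1686]
ee_rot: [-2.218, -2.223, -0.005]
force: [0.7, -0.6, -0.1]
width: 0.978
[ 0.2   0.41 -0.55  1.82  0.25  0.97 -0.45]
pos [0.5352 0.0592 0.1684] yaw 90.01 tilt 0.06 tilt vec tool [-0.01 -0.06  0.  ]
4 rows: shift [ 0.0471 -0.0263  0.0047] turn z -2.50 (norm 0.0541)
   shift-only total in tool axes [ 0.1808 -0.1171  0.0186]
pos [0.5352 0.0592 0.1684] yaw 90.01 tilt 0.06 tilt vec tool [-0.01 -0.06  0.  ]
5 rows: shift [ 0.0377 -0.0209  0.0037] turn z -2.00 (norm 0.0433)
   shift-only total in tool axes [ 0.1808 -0.1171  0.0186]
```

View pics/w1.png

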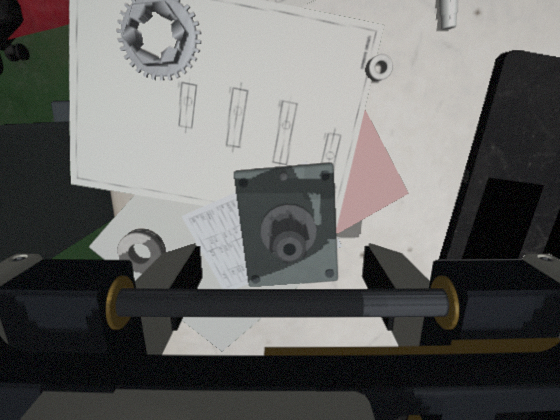

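```bash
python3 - <<'E'
from h import *
z=np.load("w1.npz"); im=z['im']; d=z['d']
a=im[155:295,220:350,::-1]; a=np.clip(a.astype(float)*1.8,0,255).astype(np.uint8)
dd=d[155:295,220:350]; c=cam("wrist",dict(position=z['pos'],ee_rot=z['rot']))
v,u=np.mgrid[155:295,220:350]; P=withd(c,np.c_[u.ravel(),v.ravel()],dd.ravel()); H=P[:,2].reshape(dd.shape)
h=cv2.applyColorMap(np.clip(H*255/.07,0,255).astype(np.uint8),cv2.COLORMAP_JET)
cv2.imwrite("pics/w1c.png",cv2.hconcat([cv2.resize(a,(390,420)),cv2.resize(h,(390,420),interpolation=cv2.INTER_NEAREST)]))
for lo,hi in [(.056,.064),(.044,.05),(.013,.019),(.022,.03),(.007,.012)]:
    m=(P[:,2]>lo)&(P[:,2]<hi); Q=P[m]; print(lo,hi,m.sum(),Q.mean(0).round(4) if m.any() else '', (Q[:,:2].min(0),Q[:,:2].max(0)) if m.any() else '')
m=(H>.007)&(H<.035)
E
```

```text
0.056 0.064 714 [0.5417 0.0233 0.0597] (array([0.52701684, 0.00737423]), array([0.55612694, 0.03701251]))
0.044 0.05 194 [0.5415 0.029  0.0477] (array([0.52279152, 0.00190859]), array([0.56055254, 0.04157657]))
0.013 0.019 1102 [0.5414 0.0325 0.0163] (array([ 0.49358232, -0.04039132]), array([0.59050604, 0.08594049]))
0.022 0.03 149 [0.5398 0.051  0.0256] (array([0.52301862, 0.01636344]), array([0.56135298, 0.08579076]))
0.007 0.012 8516 [0.5416 0.028  0.0104] (array([ 0.48470398, -0.04941279]), array([0.59839245, 0.09337425]))
```

View pics/w1c.png

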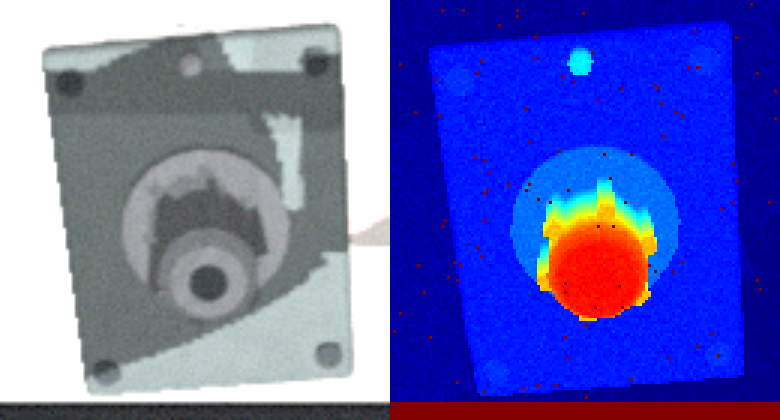

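```bash
python3 - <<'E'
from h import *
z=np.load("w1.npz"); d=z['d']; c=cam("wrist",dict(position=z['pos'],ee_rot=z['rot']))
v,u=np.mgrid[155:290,200:360]; P=withd(c,np.c_[u.ravel(),v.ravel()],d[155:290,200:360].ravel())
Z=P[:,2]
m=(abs(Z-.060)<.0015); (cx,cy),r=cv2.minEnclosingCircle((P[m][:,:2]*1000).astype(np.float32)); print('top',np.median(P[m],0),cx,cy,r,P[m].mean(0))
m=(Z>.0065)&(Z<.0135); 
pts=(P[m][:,:2]*1000).astype(np.float32)
# restrict to connected base
img=np.zeros(H:=(135,160),np.uint8); img.ravel()[m]=255
img=cv2.morphologyEx(img,cv2.MORPH_OPEN,np.ones((3,3))); k=img.ravel()>0
rc=cv2.minAreaRect((P[k][:,:2]*1000).astype(np.float32)); print('base',rc)
m=(Z>.022)&(Z<.029)&(P[:,1]>.07); print('post',P[m].mean(0),m.sum())
# shoulder ring
m=(Z>.0145)&(Z<.0175); img[:]=0; img.ravel()[m]=255; img=cv2.morphologyEx(img,cv2.MORPH_OPEN,np.ones((3,3))); k=img.ravel()>0; print('shoulder',cv2.minEnclosingCircle((P[k][:,:2]*1000).astype(np.float32)))
C=np.array([cx,cy])/1000
C2=np.array([.5417,.0233])
m=(Z>.0455)&(Z<.0495); q=P[m][:,:2]-C2; rr=np.hypot(*q.T); an=np.degrees(np.arctan2(q[:,1],q[:,0]))
k=(rr>.0168)&(rr<.021); print(np.sort(an[k]).round(0))
E
```

```text
top [0.54188024 0.02255851 0.06032635] 541.8080444335938 21.66533851623535 13.364262580871582 [0.54179496 0.02230068 0.06031538]
base ((541.7843627929688, 21.46939468383789), (104.30225372314453, 136.106201171875), 5.116086483001709)
post [0.53635504 0.08250542 0.02475528] 54
shoulder ((541.759521484375, 21.788938522338867), 29.71155548095703)
[-161. -161. -160. -160. -158. -158. -157. -155. -155. -153. -152. -151.
 -151. -150. -150. -149. -147. -145. -105.  -91.  -50.  -48.  -46.  -43.
  -43.  -42.  -40.  -38.  -36.  -35.    7.    8.   10.   11.   11.   14.
   14.   15.   15.   17.   18.   20.   20.   21.   23.   23.   24.   25.
   73.   74.   74.   76.   77.   77.   79.   80.   80.   83.   83.   86.
   86.  137.  138.  138.  139.  140.  142.  144.  145.  147.  148.  148.
  152.  152.  153.]
```

```bash
python3 - <<'E'
from h import *
z=np.load("w1.npz"); d=z['d']; c=cam("wrist",dict(position=z['pos'],ee_rot=z['rot']))
v,u=np.mgrid[155:290,200:360]; P=withd(c,np.c_[u.ravel(),v.ravel()],d[155:290,200:360].ravel())
Z=P[:,2]
for lo,hi in [(.0455,.0495),(.04,.0495),(.03,.0495)]:
  m=(Z>lo)&(Z<hi); q=P[m][:,:2]-[.5418,.0217]; rr=np.hypot(*q.T); an=np.degrees(np.arctan2(q[:,1],q[:,0]))
  k=(rr>.0172)&(rr<.021)
  w=np.exp(1j*np.radians(an[k])*6).mean(); print(lo,k.sum(),np.degrees(np.angle(w))/6,abs(w)); 
  for s in range(-180,180,60):
    kk=k&(((an-s-20+30)%360)<60); print(s+20,kk.sum(),an[kk].mean().round(1),rr[kk].max().round(4))
E
```

```text
0.0455 96 21.521838444268777 0.8642059735552757
-160 17 -158.5 0.0202
-100 7 -99.4 0.0201
-40 14 -38.1 0.0208
20 17 21.9 0.02
80 21 81.4 0.0198
140 20 141.3 0.02
0.04 137 21.57005982920674 0.853912694751891
-160 23 -160.1 0.0202
-100 7 -99.4 0.0201
-40 17 -37.1 0.0208
20 25 23.5 0.0201
80 33 81.6 0.0201
140 32 140.7 0.02
0.03 201 21.16293182944686 0.8450280522684882
-160 35 -161.9 0.0203
-100 7 -99.4 0.0201
-40 17 -37.1 0.0208
20 38 24.3 0.0201
80 52 81.9 0.0201
140 52 139.7 0.0201
```

```bash
python3 -m pendant '[[[0.047,-0.026,0.005],[0,0,-2.5],0.09],[[0.047,-0.026,0.005],[0,0,-2.5],0.09],[[0.047,-0.026,0.005],[0,0,-2.5],0.09],[[0.047,-0.026,0.005],[0,0,-2.5],0.09],[[0,0,0],[0,0,0],0.09]]'
python3 - <<'E'
from h import *
st=arm.observe(); im,d=arm.get_image("wrist"); np.savez("w2",im=im,d=d,pos=st['position'],rot=st['ee_rot']); cv2.imwrite("pics/w2.png",im[:,:,::-1])
E
```

```text
clock: 3.65
position: [0.4167, 0.2401, 0.149]
ee_rot: [-2.016, -2.409, -0.0]
force: [0.3, -0.1, 0.4]
width: 0.978
```

View pics/w2.png

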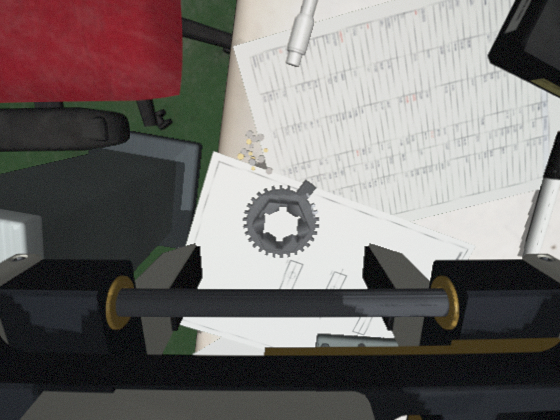

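The disc is at (282,222) with its tab at (308,187), all in view. I'll measure its centre, height and tab direction.

```bash
cat >> h.py <<'E'
def plate(f,box):
    z=np.load(f); d=z['d']; c=cam("wrist",dict(position=z['pos'],ee_rot=z['rot']))
    u0,v0,u1,v1=box; v,u=np.mgrid[v0:v1,u0:u1]; P=withd(c,np.c_[u.ravel(),v.ravel()],d[v0:v1,u0:u1].ravel()); Z=P[:,2]; sh=u.shape
    def clean(m):
        g=(m.reshape(sh)*255).astype(np.uint8); n,l,s,_=cv2.connectedComponentsWithStats(g); 
        return (l==1+np.argmax(s[1:,4])).ravel()
    col=clean((Z>.014)&(Z<.0205)); print('collar z',np.median(Z[col]),col.sum())
    Q=P[col][:,:2]; cc,r=cv2.minEnclosingCircle((Q*1000).astype(np.float32)); print('collar circ',cc,r)
    # hex model: minimise width over angle
    hull=cv2.convexHull((Q*1000).astype(np.float32))[:,0]
    best=min((sum(np.ptp(hull@[np.cos(np.radians(a+k)),np.sin(np.radians(a+k))]) for k in (0,60,120)),a) for a in np.arange(0,60,.25)); a=best[1]
    ws=[];N=[];B=[]
    for k in (0,60,120):
        n=np.array([np.cos(np.radians(a+k)),np.sin(np.radians(a+k))]); t=hull@n; ws.append(np.ptp(t)); N.append(n); B.append((t.max()+t.min())/2)
    ce=np.linalg.lstsq(np.array(N),np.array(B),rcond=None)[0]; print('hex normals mod60 %.1f'%a,'widths',np.round(ws,1),'centre',ce)
    m=(Z>.003)&(Z<.0075); q=P[:,:2]*1000-ce; rr=np.hypot(*q.T); t=m&(rr>43)&(rr<51.5); tq=q[t]; print('tab n',t.sum(),'ang %.1f'%np.degrees(np.arctan2(*tq.mean(0)[::-1])),'z',np.median(Z[t]))
    fl=m&(rr<52)&(rr>28); print('flange z',np.median(Z[fl]))
    return ce,c
E
python3 - <<'E'
from h import *
ce,c=plate("w2.npz",(230,170,335,270))
for M in arm.masks_of("wrist","disc")[:1]: print(M['conf'],M['rect'])
for M in arm.look_for("wrist","disc_tab")[:2]: print(M['conf'],M['rect'],onz(c,[M['rect'][:2]],.005))
st=arm.observe(); plan(ce[0]/1000,ce[1]/1000,.08,None)
E
```

```text
collar z 0.017357109188540998 1135
collar circ (419.1855773925781, 211.5889892578125) 28.556684494018555
hex normals mod60 34.0 widths [50.1 50.8 50.7] centre [419.21709323 211.42205708]
tab n 160 ang 72.3 z 0.004909588161912476
flange z 0.005324177854556578
0.57 [281.1, 220.3, 70.7, 77.0]
0.88 [280.4, 217.9, 74.4, 73.0] [[0.41830152 0.2164732  0.005     ]]
pos [0.4201 0.2363 0.1488] yaw 99.68 tilt 0.07 tilt vec tool [ 0.02  0.07 -0.  ]
1 rows: shift [-0.0243 -0.005   0.0688] turn z 0.00 (norm 0.0732)
   shift-only total in tool axes [-0.0243 -0.005   0.0688]
```

```bash
sed -i 's/tq=q\[t\]; print/t=clean(t); tq=q[t]; print/' h.py; python3 - <<'E'
from h import *
ce,c=plate("w2.npz",(230,170,335,270))
o=proj(c,np.array([[.4192,.2114,.017],[.4192+.046*np.cos(np.radians(64)),.2114+.046*np.sin(np.radians(64)),.005],[.4192+.046*np.cos(np.radians(72)),.2114+.046*np.sin(np.radians(72)),.005]])); print(o)
E
```

```text
collar z 0.017357918370103698 1135
collar circ (419.183349609375, 211.58404541015625) 28.556697845458984
hex normals mod60 34.0 widths [50.1 50.8 50.7] centre [419.21475078 211.41715033]
tab n 118 ang 64.9 z 0.0052323877306117705
flange z 0.005323540462520204
[[280.34040244 226.80143277]
 [307.7927075  187.24890441]
 [302.3577211  183.87040751]]
```

```bash
python3 - <<'E'
from h import *
plan(.4192,.2114,.06,64.3,4)
E
```

```text
pos [0.4201 0.2363 0.1488] yaw 99.68 tilt 0.07 tilt vec tool [ 0.02  0.07 -0.  ]
4 rows: shift [-0.0063  0.0002  0.0222] turn z 8.85 (norm 0.0231)
   shift-only total in tool axes [-0.0243 -0.0051  0.0888]
```

```bash
python3 -m pendant '[[[-0.006,0.0,0.022],[0,0,8.85],0.09],[[-0.006,0,0.022],[0,0,8.85],0.09],[[-0.006,0,0.022],[0,0,8.85],0.09],[[-0.006,0,0.022],[0,0,8.85],0.09],[[0,0,0],[0,0,0],0.09],[[0,0,0],[0,0,0],0.09]]'
python3 - <<'E'
from h import *
plan(.4192,.2114,.008,64.3,1)
st=arm.observe();im,d=arm.get_image("wrist"); np.savez("w3",im=im,d=d,pos=st['position'],rot=st['ee_rot']); cv2.imwrite("pics/w3.png",im[:,:,::-1])
E
```

```text
clock: 4.55
position: [0.4188, 0.214, 0.0614]
ee_rot: [2.656, 1.677, 0.001]
force: [-0.7, 2.1, 1.2]
width: 0.982
pos [0.4188 0.214  0.0614] yaw 64.52 tilt 0.05 tilt vec tool [ 0.04 -0.03  0.  ]
1 rows: shift [-0.0022  0.0014  0.0534] turn z 0.22 (norm 0.0535)
   shift-only total in tool axes [-0.0022  0.0014  0.0534]
```

View pics/w3.png

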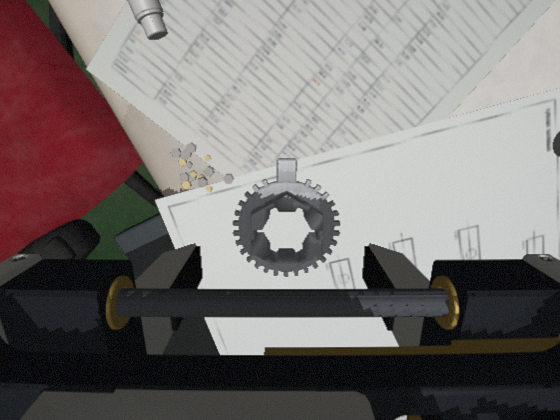

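The disc is square to the fingers, with its tab straight up at (287,168) and its centre at (286,226). Going down to grip.

```bash
python3 -m pendant '[[[-0.0022,0.0014,0.02],[0,0,0],0.09],[[0,0,0.02],[0,0,0],0.09],[[0,0,0.0125],[0,0,0],0.09],[[0,0,0],[0,0,0],0.09],[[0,0,0],[0,0,0],0.04],[[0,0,0],[0,0,0],0.04],[[0,0,0],[0,0,0],0.04],[[0,0,0],[0,0,0],0.04]]' 35
python3 - <<'E'
from h import *
s=arm.observe(); print(s['width']*.0918,s['position'],s['force'])
E
```

```text
clock: 5.6
position: [0.4184, 0.2118, 0.0084]
ee_rot: [2.658, 1.674, 0.001]
force: [1.9, -0.3, 0.7]
width: 0.594
0.0544998211442615 [0.41838736 0.21179081 0.00841485] [ 1.9352737  -0.32442774  0.65372265]
```

```bash
python3 -m pendant '[[[0,0,0],[0,0,0],0.04],[[0,0,0],[0,0,0],0.04]]' 35
python3 -m pendant '[[[0,0,-0.02],[0,0,0],0.04],[[0,0,-0.03],[0,0,0],0.04],[[0,0,-0.03],[0,0,0],0.04],[[0,0,0],[0,0,0],0.04]]' 35
python3 - <<'E'
from h import *
s=arm.observe(); print(s['width']*.0918,s['position'],s['force'])
im,d=arm.get_image("wrist"); np.savez("w4",im=im,d=d,pos=s['position'],rot=s['ee_rot']); cv2.imwrite("pics/w4.png",im[:,:,::-1])
plan(.5418,.0217,.10,111.5,6)
E
```

```text
clock: 5.85
position: [0.4185, 0.2117, 0.0084]
ee_rot: [2.658, 1.674, 0.001]
force: [0.3, -0.7, 3.6]
width: 0.539
clock: 6.35
position: [0.4192, 0.2124, 0.0897]
ee_rot: [2.658, 1.674, 0.005]
force: [0.4, -0.1, -2.3]
width: 0.534
0.04901120384997124 [0.4191961  0.21236503 0.08966226] [ 0.36291046 -0.0662168  -2.28849169]
pos [0.4185 0.2118 0.0884] yaw 64.39 tilt 0.07 tilt vec tool [ 0.05 -0.05 -0.  ]
6 rows: shift [-0.0302  0.0244 -0.0019] turn z -7.85 (norm 0.0389)
   shift-only total in tool axes [-0.1181  0.1933 -0.0115]
```

View pics/w4.png

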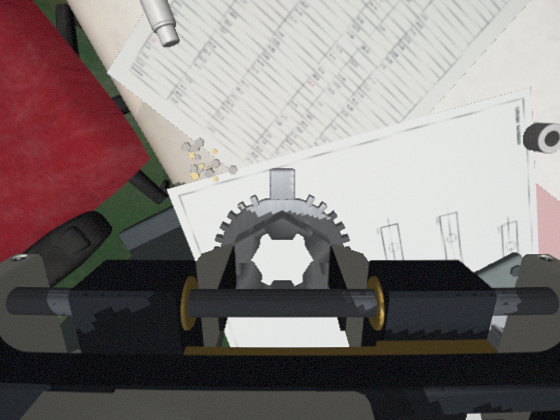

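The disc is held, tab at (282,183). I'll measure its offset and tilt in the tool frame.

```bash
cat >> h.py <<'E'
def held(f,box=(195,140,370,260)):
    z=np.load(f); d=z['d']; st=dict(position=z['pos'],ee_rot=z['rot']); c=cam("wrist",st); M=R.from_rotvec(z['rot']).as_matrix()
    u0,v0,u1,v1=box; v,u=np.mgrid[v0:v1,u0:u1]; P=(withd(c,np.c_[u.ravel(),v.ravel()],d[v0:v1,u0:u1].ravel())-z['pos'])@M
    # flange/tab upper surface: x>0.026
    m=(abs(P[:,2])<.012)&(abs(P[:,1])<.04)&(P[:,0]>.0255)&(P[:,0]<.06); F=P[m]
    A=np.c_[F[:,:2],np.ones(len(F))]; s=np.ones(len(F),bool)
    for _ in range(6):
        k=np.linalg.lstsq(A[s],F[s,2],rcond=None)[0]; s=abs(F[:,2]-A@k)<.0012
    print('n',s.sum(),'flange plane slope deg',np.degrees(k[:2]).round(2),'z at axis(tool) %.4f'%k[2])
    F=F[s]; t=F[F[:,0]>.0425]; 
    if len(t)>10: print('tab: n',len(t),'y mid %.4f'%((np.percentile(t[:,1],3)+np.percentile(t[:,1],97))/2),'width %.4f'%np.ptp(np.percentile(t[:,1],[3,97])),'end x %.4f'%np.percentile(t[abs(t[:,1])<.005][:,0],99))
    r=F[(abs(F[:,1])>.012)]; fit=np.c_[2*r[:,:2],np.ones(len(r))]
    # outermost rim points per angle about (0,0)
    an=np.round(np.degrees(np.arctan2(r[:,1],r[:,0]))); E=np.array([r[an==a][np.argmax(np.hypot(*r[an==a][:,:2].T))][:2] for a in np.unique(an)])
    print('rim radius by angle',[(int(a),round(float(np.hypot(*e)),4)) for a,e in zip(np.unique(an),E)][::4])
E
python3 - <<'E'
from h import *
held("w4.npz")
E
```

```text
n 2023 flange plane slope deg [0.28 0.22] z at axis(tool) 0.0029
tab: n 413 y mid -0.0014 width 0.0130 end x 0.0511
rim radius by angle [(-50, 0.0408), (-46, 0.0396), (-40, 0.0382), (-36, 0.0405), (-32, 0.0363), (-28, 0.0402), (-24, 0.0402), (-20, 0.0365), (22, 0.0389), (26, 0.0345), (30, 0.0356), (34, 0.0386), (38, 0.0346), (44, 0.0382)]
```

```bash
python3 -m pendant '[[[-0.03,0.0245,-0.002],[0,0,-7.85],0.04],[[-0.03,0.0245,0],[0,0,-7.85],0.04],[[-0.03,0.0245,0],[0,0,-7.85],0.04],[[-0.03,0.0245,0],[0,0,-7.85],0.04],[[-0.03,0.0245,0],[0,0,-7.85],0.04],[[-0.03,0.0245,0],[0,0,-7.85],0.04],[[0,0,0],[0,0,0],0.04],[[0,0,0],[0,0,0],0.04]]' 35
python3 - <<'E'
from h import *
s=arm.observe(); print(s['joints'].round(2),s['force'],s['ft_torque'])
im,d=arm.get_image("wrist"); np.savez("w5",im=im,d=d,pos=s['position'],rot=s['ee_rot']); cv2.imwrite("pics/w5.png",im[:,:,::-1])
plan(.5423,.0217,.07,111.5,1)
E
```

```text
clock: 7.4
position: [0.541, 0.0231, 0.0888]
ee_rot: [-1.768, -2.594, 0.002]
force: [0.4, 0.3, -2.3]
width: 0.539
[ 0.31  0.54 -0.62  1.89  0.41  0.84 -0.15] [ 0.35138233  0.26456719 -2.2526062 ] [ 0.00874374 -0.11137062  0.04373211]
pos [0.5409 0.0235 0.0892] yaw 111.52 tilt 0.13 tilt vec tool [-0.11 -0.06  0.  ]
1 rows: shift [-0.0022  0.0007  0.0192] turn z 0.02 (norm 0.0193)
   shift-only total in tool axes [-0.0022  0.0007  0.0192]
```

View pics/w5.png

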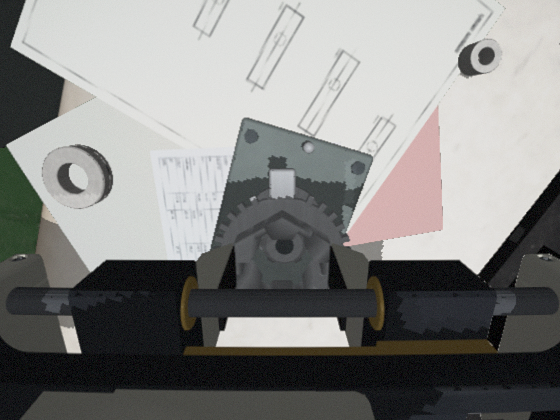

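```bash
python3 - <<'E'
from h import *
held("w5.npz")
z=np.load("w5.npz"); d=z['d']; st=dict(position=z['pos'],ee_rot=z['rot']); c=cam("wrist",st)
M=R.from_rotvec(z['rot']).as_matrix()
v,u=np.mgrid[225:262,262:312]; P=withd(c,np.c_[u.ravel(),v.ravel()],d[225:262,262:312].ravel())
m=abs(P[:,2]-.060)<.002; Q=P[m]; print(m.sum(),(Q.min(0)),Q.max(0),Q.mean(0))
q=(Q-z['pos'])@M; q=q[abs(q[:,0])<.05]; cc,r=cv2.minEnclosingCircle((q[:,:2]*1000).astype(np.float32)); print('hub in tool mm',cc,r, np.percentile(q,[1,99],axis=0))
g=cv2.resize(np.clip(z['im'][130:265,210:370,::-1].astype(float)*1.8,0,255).astype(np.uint8),(800,600)[:2] if 0 else (711,600),interpolation=cv2.INTER_CUBIC); cv2.imwrite("pics/w5c.png",g)
E
```

```text
n 2140 flange plane slope deg [0.3  0.02] z at axis(tool) 0.0029
tab: n 446 y mid -0.0010 width 0.0130 end x 0.0520
rim radius by angle [(-50, 0.0407), (-46, 0.041), (-42, 0.0371), (-38, 0.0409), (-34, 0.0406), (-30, 0.0369), (-26, 0.0408), (-22, 0.0411), (20, 0.0398), (24, 0.0395), (28, 0.0358), (32, 0.0399), (36, 0.0394), (40, 0.0353), (44, 0.0395)]
809 [0.52826351 0.00802649 0.05801016] [0.55540787 0.03212005 0.06195303] [0.54301137 0.01914484 0.0604158 ]
hub in tool mm (-2.1145195960998535, 0.1952703893184662) 13.680472373962402 [[-0.01366052 -0.01243528  0.0269261 ]
 [ 0.00440364  0.01290216  0.03061183]]
```

View pics/w5c.png

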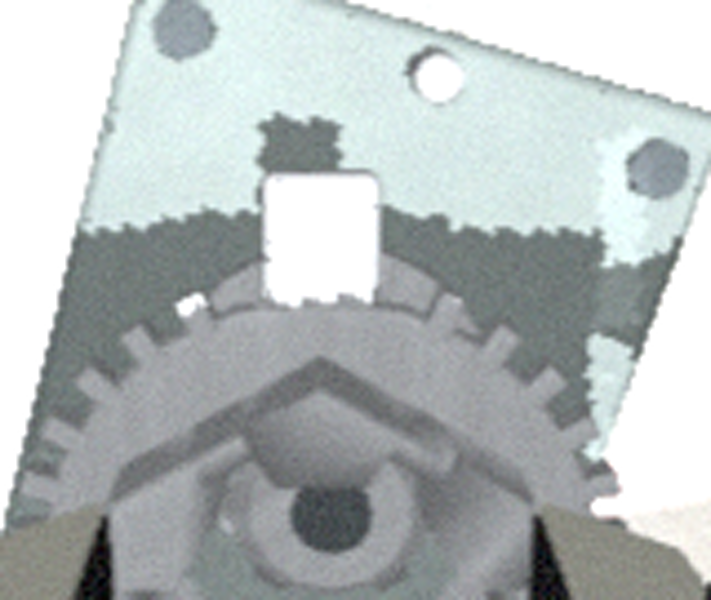

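```bash
python3 -m pendant '[[[-0.0025,0.001,0.01],[0,0,0],0.04],[[0,0,0.01],[0,0,0],0.04],[[0,0,0],[0,0,0],0.04],[[0,0,0.003],[0,0,0],0.04],[[0,0,0.003],[0,0,0],0.04],[[0,0,0],[0,0,0],0.04]]' 35
python3 - <<'E'
from h import *
s=arm.observe(); print(s['position'],s['force'],s['ft_torque'])
E
```

```text
clock: 8.2
position: [0.544, 0.0207, 0.0641]
ee_rot: [-1.768, -2.597, 0.0]
force: [-0.3, 0.6, -2.4]
width: 0.539
[0.54404251 0.02067638 0.06409045] [-0.34687311  0.58526084 -2.39530129] [-0.01600925 -0.14120746  0.00148917]
```

```bash
python3 -m pendant '[[[0,0,0.002],[0,0,0],0.04],[[0,0,0.002],[0,0,0],0.04],[[0,0,0.002],[0,0,0],0.04],[[0,0,0],[0,0,0],0.04]]' 35
python3 -c "
from h import *
for i in range(3):
  s=arm.observe(); print(s['position'],s['force'],s['ft_torque'])"
```

```text
clock: 8.7
position: [0.544, 0.0207, 0.058]
ee_rot: [-1.768, -2.597, 0.0]
force: [0.7, 0.0, -2.2]
width: 0.538
[0.54401195 0.02068152 0.05802413] [ 0.71109766  0.01063994 -2.16506798] [-0.04413461 -0.05526862  0.00020396]
[0.54401195 0.02068152 0.05802413] [ 0.71109766  0.01063994 -2.16506798] [-0.04413461 -0.05526862  0.00020396]
[0.54401195 0.02068152 0.05802413] [ 0.71109766  0.01063994 -2.16506798] [-0.04413461 -0.05526862  0.00020396]
```

```bash
for i in 1 ; do python3 -m pendant '[[[0,0,0.001],[0,0,0],0.04],[[0,0,0.001],[0,0,0],0.04],[[0,0,0.001],[0,0,0],0.04],[[0,0,0],[0,0,0],0.04]]' 35; done
python3 -c "
from h import *
s=arm.observe(); print(s['position'],s['force'],s['ft_torque'])"
```

```text
clock: 9.2
position: [0.5441, 0.0207, 0.0551]
ee_rot: [-1.768, -2.597, 0.0]
force: [-0.4, 0.6, -2.1]
width: 0.541
[0.54408588 0.02071579 0.05511582] [-0.42443531  0.64456828 -2.13132217] [ 0.06401643 -0.04777425 -0.02540252]
```

```bash
python3 -m pendant '[[[0,0,0.001],[0,0,0],0.04],[[0,0,0.001],[0,0,0],0.04],[[0,0,0.001],[0,0,0],0.04],[[0,0,0],[0,0,0],0.04]]' 35
python3 -c "
from h import *
s=arm.observe(); print(s['position'],s['force'],s['ft_torque'])"
```

```text
clock: 9.7
position: [0.5441, 0.0207, 0.0522]
ee_rot: [1.768, 2.597, -0.0]
force: [-0.4, 0.1, -2.5]
width: 0.54
[0.54414269 0.02070782 0.05216335] [-0.39696697  0.07789424 -2.5337603 ] [ 0.04405337 -0.11596306 -0.01435565]
```

```bash
python3 -m pendant '[[[0,0,0.003],[0,0,0],0.04],[[0,0,0.003],[0,0,0],0.04],[[0,0,0.003],[0,0,0],0.04],[[0,0,0],[0,0,0],0.04]]' 35
python3 -c "
from h import *
s=arm.observe(); print(s['position'],s['force'],s['ft_torque'])"
```

```text
clock: 10.2
position: [0.544, 0.0207, 0.0429]
ee_rot: [-1.768, -2.597, 0.0]
force: [-0.1, 0.5, -2.2]
width: 0.54
[0.54396651 0.02070809 0.04290534] [-0.07058296  0.51073625 -2.20879963] [ 0.01128011 -0.1027874   0.03091074]
```

```bash
python3 -m pendant '[[[0,0,0.004],[0,0,0],0.04],[[0,0,0.004],[0,0,0],0.04],[[0,0,0.004],[0,0,0],0.04],[[0,0,0.004],[0,0,0],0.04],[[0,0,0.001],[0,0,0],0.04],[[0,0,0],[0,0,0],0.04]]' 35
python3 - <<'E'
from h import *
s=arm.observe(); print(s['position'],s['force'],s['ft_torque'])
im,d=arm.get_image("wrist"); np.savez("w6",im=im,d=d,pos=s['position'],rot=s['ee_rot']); cv2.imwrite("pics/w6.png",im[:,:,::-1])
E
```

```text
clock: 10.95
position: [0.5441, 0.0208, 0.0262]
ee_rot: [-1.768, -2.597, 0.0]
force: [0.6, -0.4, -1.9]
width: 0.538
[0.54413497 0.02076659 0.02616284] [ 0.64857388 -0.3592689  -1.91832885] [-0.07179319 -0.18591528 -0.04624495]
```

View pics/w6.png

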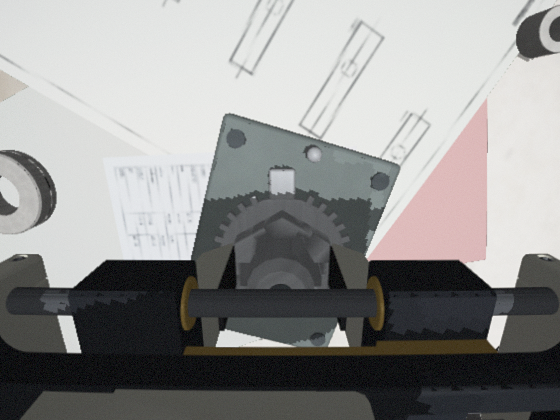

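The disc is on the splines, tab at (282,181) beside the post at (313,153). It only needs a last couple of mm before contact.

```bash
python3 -m pendant '[[[0,0,0.001],[0,0,0],0.04],[[0,0,0.0007],[0,0,0],0.04],[[0,0,0],[0,0,0],0.04]]' 35
python3 -c "
from h import *
s=arm.observe(); print(s['position'],s['force'],s['ft_torque'])"
```

```text
clock: 11.38
position: [0.5442, 0.0207, 0.0245]
ee_rot: [1.768, 2.597, -0.0]
force: [1.5, -0.0, -0.9]
width: 0.54
[0.54415063 0.02073254 0.02451451] [ 1.45345396 -0.00291366 -0.92681852] [-0.00635544 -0.10274767 -0.03099414]
```

```bash
python3 -m pendant '[[[0,0,0.0005],[0,0,0],0.04],[[0,0,0],[0,0,0],0.04]]' 35
python3 -m pendant '[[[0,0,0],[0,0,0],0.055],[[0,0,0],[0,0,0],0.075],[[0,0,0],[0,0,0],0.09],[[0,0,0],[0,0,0],0.09],[[0,0,0],[0,0,0],0.09]]'
python3 -m pendant '[[[0,0,-0.02],[0,0,0],0.09],[[0,0,-0.03],[0,0,0],0.09],[[0,0,-0.03],[0,0,0],0.09],[[0,0,-0.04],[0,0,0],0.09],[[0,0,0],[0,0,0],0.09]]'
python3 - <<'E'
from h import *
s=arm.observe(); print(s['position'],s['force'],s['joints'])
im,d=arm.get_image("wrist"); np.savez("w7",im=im,d=d,pos=s['position'],rot=s['ee_rot']); cv2.imwrite("pics/w7.png",im[:,:,::-1])
E
```

```text
clock: 11.62
position: [0.5442, 0.0207, 0.0244]
ee_rot: [1.768, 2.597, -0.0]
force: [-2.4, -0.5, 5.5]
width: 0.542
clock: 12.25
position: [0.5441, 0.0208, 0.024]
ee_rot: [-1.768, -2.597, 0.0]
force: [-0.8, 0.3, -0.5]
width: 0.961
clock: 12.88
position: [0.546, 0.0213, 0.1469]
ee_rot: [1.766, 2.593, 0.005]
force: [0.1, -0.7, -0.4]
width: 0.983
[0.54601199 0.02127586 0.14689275] [ 0.07621601 -0.6927261  -0.36738211] [ 0.34451429  0.47427217 -0.65955014  1.82846513  0.35191471  0.95242166
 -0.09228919]
```

View pics/w7.png

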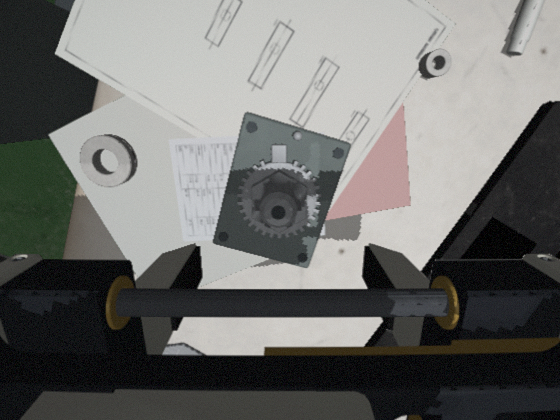

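The disc sits on the stand at (278,200), with its tab at (279,152) towards the post at (297,135). I'll check its height.

```bash
cat > chk.py <<'E'
from h import *
import sys
def chk(f,box,top,fl):
    z=np.load(f); d=z['d']; c=cam("wrist",dict(position=z['pos'],ee_rot=z['rot']))
    u0,v0,u1,v1=box; v,u=np.mgrid[v0:v1,u0:u1]; P=withd(c,np.c_[u.ravel(),v.ravel()],d[v0:v1,u0:u1].ravel()); Z=P[:,2]
    m=abs(Z-.06)<.0015; cc,r=cv2.minEnclosingCircle((P[m][:,:2]*1000).astype(np.float32)); print('hubtop',cc,r)
    cc=np.array(cc)
    q=P[:,:2]*1000-cc; rr=np.hypot(*q.T)
    def pl(m):
        A=np.c_[q[m]/1000,np.ones(m.sum())]; k=np.linalg.lstsq(A,Z[m],rcond=None)[0]; return m.sum(),'slope',k[:2].round(3),'z0 %.4f'%k[2]
    print('collar',pl((abs(Z-top)<.003)&(rr>21.5)&(rr<28))); print('flange',pl((abs(Z-fl)<.003)&(rr>29)&(rr<51)))
    t=(abs(Z-fl)<.0025)&(rr>43)&(rr<51.5); g=t.reshape(u.shape).astype(np.uint8); n,l,s,_=cv2.connectedComponentsWithStats(g); t=(l==1+np.argmax(s[1:,4])).ravel()
    print('tab',t.sum(),'ang %.1f'%np.degrees(np.arctan2(*q[t].mean(0)[::-1])),'rmax %.1f'%rr[t].max())
E
python3 - <<'E'
from chk import *
chk("w7.npz",(210,110,355,262),.033,.021)
plan(.51,-.21,.15,90,6)
s=arm.observe()
M=R.from_rotvec(s['ee_rot']).as_matrix(); print(M)
E
```

```text
hubtop (541.5897216796875, 21.70981788635254) 13.633378982543945
collar (np.int64(730), 'slope', array([ 0.001, -0.006]), 'z0 0.0333')
flange (np.int64(2065), 'slope', array([ 0.001, -0.001]), 'z0 0.0212')
tab 143 ang 110.5 rmax 50.7
pos [0.5449 0.0208 0.1452] yaw 111.49 tilt 0.15 tilt vec tool [ 0.14  0.06 -0.  ]
6 rows: shift [-0.0365 -0.0141 -0.0008] turn z 3.58 (norm 0.0391)
   shift-only total in tool axes [-0.202  -0.117  -0.0049]
[[-3.66350189e-01  9.30473147e-01  2.69478248e-03]
 [ 9.30476364e-01  3.66351897e-01 -1.52389976e-04]
 [-1.12903345e-03  2.45160331e-03 -9.99996357e-01]]
```

Disc is home: collar top at 33.3 mm, tilt below 0.006 rad, tab at 110.5°. Now the separator.

```bash
python3 - <<'E'
from h import *
plan(.508,-.245,.15,80,6)
E
```

```text
pos [0.5449 0.0208 0.1452] yaw 111.49 tilt 0.15 tilt vec tool [ 0.14  0.06 -0.  ]
6 rows: shift [-0.0435 -0.0127 -0.0008] turn z 5.25 (norm 0.0453)
   shift-only total in tool axes [-0.2338 -0.1317 -0.0049]
```

```bash
python3 -m pendant '[[[-0.0435,-0.0125,-0.001],[0,0,5.25],0.09],[[-0.0435,-0.0125,-0.001],[0,0,5.25],0.09],[[-0.0435,-0.0125,-0.001],[0,0,5.25],0.09],[[-0.0435,-0.0125,-0.001],[0,0,5.25],0.09],[[-0.0435,-0.0125,-0.001],[0,0,5.25],0.09],[[-0.0435,-0.0125,-0.001],[0,0,5.25],0.09],[[0,0,0],[0,0,0],0.09],[[0,0,0],[0,0,0],0.09]]'
python3 - <<'E'
from h import *
s=arm.observe(); print(s['joints'].round(2))
im,d=arm.get_image("wrist"); np.savez("w8",im=im,d=d,pos=s['position'],rot=s['ee_rot']); cv2.imwrite("pics/w8.png",im[:,:,::-1])
c=cam("wrist",s)
for l in("separator","separator_tab"):
  for M in arm.look_for("wrist",l)[:2]: print(l,M['conf'],np.round(M['rect'],1))
E
```

```text
clock: 13.92
position: [0.5081, -0.2444, 0.1491]
ee_rot: [-2.405, -2.019, 0.0]
force: [0.2, 0.4, 0.0]
width: 0.979
[ 0.71  0.46 -0.48  1.79  0.26  0.95 -0.06]
separator 0.89 [284.4 184.8  83.5  90.7]
separator_tab 0.74 [284.1 182.9  80.1  91.6]
separator_tab 0.45 [408.3  92.2  36.2  58.2]
```

View pics/w8.png

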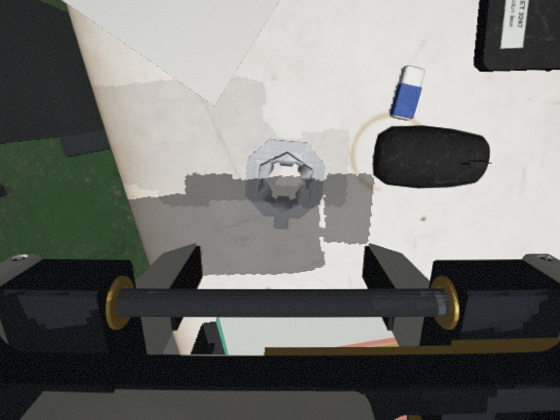

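```bash
python3 - <<'E'
from h import *
ce,c=plate("w8.npz",(230,125,340,240))
plan(ce[0]/1000,ce[1]/1000,.06,None)
E
```

```text
collar z 0.017325730770456405 1242
collar circ (511.1141052246094, -229.45562744140625) 28.24934196472168
hex normals mod60 45.5 widths [50.5 50.5 50. ] centre [ 511.22323201 -229.82900844]
tab n 91 ang -104.6 z 0.005308065905966997
flange z 0.005417804094154266
pos [ 0.5088 -0.2435  0.1497] yaw 80.16 tilt 0.05 tilt vec tool [-0.02 -0.04  0.  ]
1 rows: shift [0.0138 0.0001 0.0897] turn z 0.00 (norm 0.0908)
   shift-only total in tool axes [0.0138 0.0001 0.0897]
```

```bash
python3 -m pendant '[[[0.007,0.0005,0.03],[0,0,2.4],0.09],[[0.007,0.0005,0.03],[0,0,2.3],0.09],[[0,0,0.03],[0,0,0],0.09],[[0,0,0],[0,0,0],0.09],[[0,0,0],[0,0,0],0.09]]'
python3 - <<'E'
from h import *
plan(.5112,-.2298,.008,75.5)
s=arm.observe(); im,d=arm.get_image("wrist"); np.savez("w9",im=im,d=d,pos=s['position'],rot=s['ee_rot']); cv2.imwrite("pics/w9.png",im[:,:,::-1])
plate("w9.npz",(205,150,360,285))
E
```

```text
clock: 14.7
position: [0.5129, -0.2312, 0.061]
ee_rot: [2.486, 1.92, 0.001]
force: [-0.2, 0.4, -0.4]
width: 0.982
pos [ 0.5129 -0.2312  0.061 ] yaw 75.37 tilt 0.06 tilt vec tool [ 0.05 -0.01 -0.  ]
1 rows: shift [ 0.0009 -0.0021  0.053 ] turn z -0.13 (norm 0.0530)
   shift-only total in tool axes [ 0.0009 -0.0021  0.053 ]
collar z 0.01731665166552218 2309
collar circ (511.3262634277344, -229.61337280273438) 28.646703720092773
hex normals mod60 45.5 widths [50.6 50.9 50.1] centre [ 511.32083836 -229.69010273]
tab n 122 ang -105.0 z 0.005354577631549201
flange z 0.005428856124217285
```

View pics/w9.png

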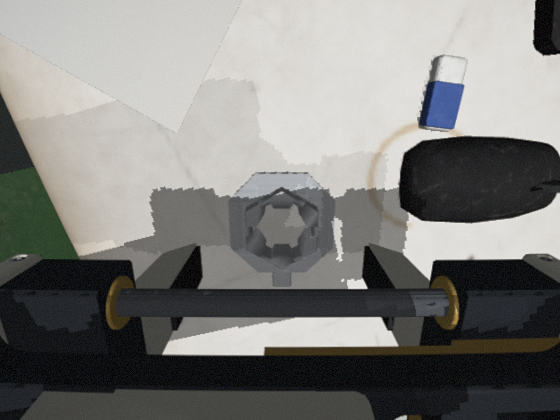

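The separator is square to the jaws, tab at (281,279) towards the palm side. Descending to grip.

```bash
python3 -m pendant '[[[0.001,-0.001,0.02],[0,0,0],0.09],[[0,0,0.02],[0,0,0],0.09],[[0,0,0.0125],[0,0,0],0.09],[[0,0,0],[0,0,0],0.09],[[0,0,0],[0,0,0],0.04],[[0,0,0],[0,0,0],0.04],[[0,0,0],[0,0,0],0.04],[[0,0,0],[0,0,0],0.04],[[0,0,0],[0,0,0],0.04],[[0,0,0],[0,0,0],0.04]]' 35
python3 -m pendant '[[[0,0,-0.02],[0,0,0],0.04],[[0,0,-0.03],[0,0,0],0.04],[[0,0,-0.035],[0,0,0],0.04],[[0,0,0],[0,0,0],0.04],[[0,0,0],[0,0,0],0.04]]' 35
python3 - <<'E'
from h import *
s=arm.observe(); im,d=arm.get_image("wrist"); np.savez("w10",im=im,d=d,pos=s['position'],rot=s['ee_rot']); cv2.imwrite("pics/w10.png",im[:,:,::-1])
print(s['force'],s['width']*.0918); held("w10.npz")
plan(.5436,.0207,.094,111.0,7)
E
```

```text
clock: 16.0
position: [0.5116, -0.2304, 0.0077]
ee_rot: [2.487, 1.919, 0.0]
force: [-0.4, -0.9, 3.0]
width: 0.541
clock: 16.62
position: [0.5107, -0.2303, 0.0918]
ee_rot: [-2.487, -1.919, 0.001]
force: [-0.6, -0.8, -1.6]
width: 0.538
[-0.58145871 -0.75606836 -1.61824852] 0.04941598248975732
n 2050 flange plane slope deg [0.14 0.02] z at axis(tool) 0.0022
rim radius by angle [(-51, 0.0411), (-47, 0.0413), (-43, 0.0412), (-39, 0.0414), (-35, 0.0418), (-31, 0.0424), (-27, 0.0434), (-23, 0.0425), (-19, 0.0411), (19, 0.0409), (23, 0.0419), (27, 0.0408), (31, 0.0401), (35, 0.0391), (39, 0.0393), (43, 0.0381), (47, 0.039)]
pos [ 0.5105 -0.2302  0.0914] yaw 75.30 tilt 0.11 tilt vec tool [-0.11 -0.   -0.  ]
7 rows: shift [ 0.0364  0.0052 -0.0004] turn z -5.10 (norm 0.0367)
   shift-only total in tool axes [ 0.2511 -0.0316 -0.0025]
```

View pics/w10.png

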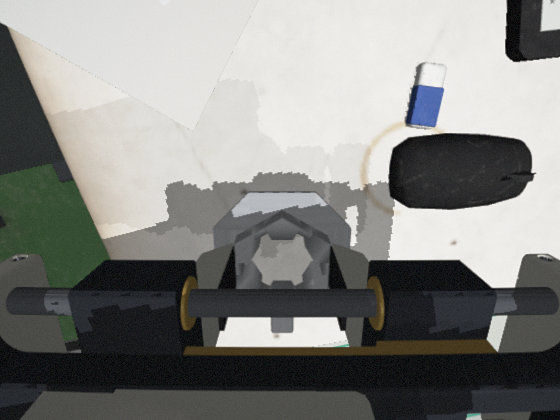

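```bash
python3 -m pendant '[[[0.036,0.005,-0.001],[0,0,-5.1],0.04],[[0.036,0.005,-0.001],[0,0,-5.1],0.04],[[0.036,0.005,0],[0,0,-5.1],0.04],[[0.036,0.005,0],[0,0,-5.1],0.04],[[0.036,0.005,0],[0,0,-5.1],0.04],[[0.036,0.005,0],[0,0,-5.1],0.04],[[0.036,0.005,0],[0,0,-5.1],0.04],[[0,0,0],[0,0,0],0.04],[[0,0,0],[0,0,0],0.04],[[0,0,0],[0,0,0],0.04]]' 35
python3 - <<'E'
from h import *
s=arm.observe(); im,d=arm.get_image("wrist"); np.savez("w11",im=im,d=d,pos=s['position'],rot=s['ee_rot']); cv2.imwrite("pics/w11.png",im[:,:,::-1])
print(s['force'],s['joints'].round(2)); held("w11.npz")
plan(.5438,.0212,.07,111.3)
z=np.load("w11.npz"); d=z['d']; M=R.from_rotvec(z['rot']).as_matrix(); c=cam("wrist",s)
v,u=np.mgrid[180:285,205:360]; P=(withd(c,np.c_[u.ravel(),v.ravel()],d[180:285,205:360].ravel())-z['pos'])@M
m=(abs(P[:,2]-.0023)<.0015)&(abs(P[:,1])<.012)&(P[:,0]>.02)&(P[:,0]<.045); print('front edge x',np.percentile(P[m,0],[98,99.5]))
Zw=-(P[:,2])+z['pos'][2]; m=(abs(Zw-.06)<.002)&(abs(P[:,0])<.03)&(abs(P[:,1])<.02); print('hub tool',np.percentile(P[m],[2,98],axis=0),m.sum())
E
```

```text
clock: 17.92
position: [0.543, 0.0166, 0.0939]
ee_rot: [-1.782, -2.587, 0.002]
force: [-0.1, 0.7, -0.9]
width: 0.541
[-0.14484704  0.68067249 -0.92935608] [ 0.32  0.54 -0.62  1.88  0.41  0.85 -0.14]
n 2145 flange plane slope deg [0.12 0.08] z at axis(tool) 0.0022
rim radius by angle [(-51, 0.0413), (-47, 0.0414), (-43, 0.0411), (-39, 0.0416), (-35, 0.0418), (-31, 0.0425), (-27, 0.0433), (-23, 0.043), (-19, 0.0414), (19, 0.0416), (23, 0.0426), (27, 0.0419), (31, 0.0409), (35, 0.0404), (39, 0.0401), (43, 0.0397), (47, 0.0396)]
pos [0.5431 0.0168 0.0941] yaw 110.89 tilt 0.05 tilt vec tool [-0.05  0.01 -0.  ]
1 rows: shift [0.0039 0.0022 0.0241] turn z -0.41 (norm 0.0245)
   shift-only total in tool axes [0.0039 0.0022 0.0241]
front edge x [0.03937882 0.03956892]
hub tool [[-0.00727073 -0.01133232  0.03233169]
 [ 0.00287531  0.01123206  0.03551661]] 317
```

View pics/w11.png

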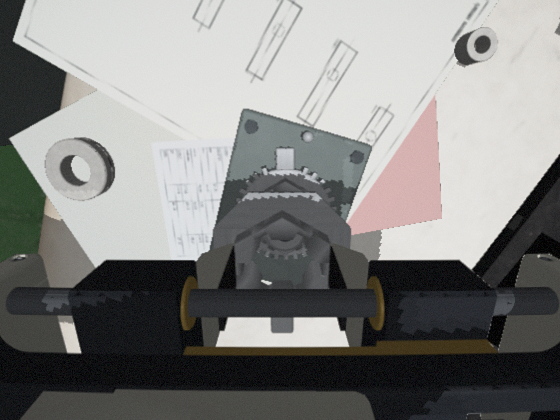

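```bash
python3 -m pendant '[[[0.0034,0.002,0.01],[0,0,-0.4],0.04],[[0,0,0.012],[0,0,0],0.04],[[0,0,0],[0,0,0],0.04],[[0,0,0],[0,0,0],0.04],[[0,0,0],[0,0,0],0.04]]' 35
python3 - <<'E'
from h import *
s=arm.observe(); print(s['force'],s['ft_torque']); plan(.5441,.0207,.065,111.5)
E
```

```text
clock: 18.6
position: [0.5441, 0.022, 0.0728]
ee_rot: [1.77, 2.595, 0.0]
force: [0.1, 0.2, -1.2]
width: 0.541
[ 0.10160863  0.21323643 -1.20209819] [-0.01377083 -0.08998496  0.02393229]
pos [0.5441 0.022  0.0728] yaw 111.41 tilt 0.03 tilt vec tool [0.03 0.01 0.  ]
1 rows: shift [-0.0012 -0.0005  0.0078] turn z -0.09 (norm 0.0079)
   shift-only total in tool axes [-0.0012 -0.0005  0.0078]
```

```bash
python3 -m pendant '[[[-0.001,-0.0004,0.003],[0,0,0],0.04],[[0,0,0.003],[0,0,0],0.04],[[0,0,0.002],[0,0,0],0.04],[[0,0,0],[0,0,0],0.04]]' 35
python3 -m pendant '[[[0,0,0.002],[0,0,0],0.04],[[0,0,0.002],[0,0,0],0.04],[[0,0,0.001],[0,0,0],0.04],[[0,0,0],[0,0,0],0.04]]' 35
```

```text
clock: 19.1
position: [0.5437, 0.0208, 0.0643]
ee_rot: [-1.77, -2.595, 0.0]
force: [-0.2, -0.6, -0.7]
width: 0.538
clock: 19.6
position: [0.5438, 0.0208, 0.0594]
ee_rot: [-1.77, -2.595, 0.0]
force: [-0.4, 0.5, -1.3]
width: 0.541
```

```bash
python3 -m pendant '[[[0,0,0.001],[0,0,0],0.04],[[0,0,0.001],[0,0,0],0.04],[[0,0,0.001],[0,0,0],0.04],[[0,0,0.001],[0,0,0],0.04],[[0,0,0],[0,0,0],0.04]]' 35
```

```text
clock: 20.23
position: [0.5439, 0.0208, 0.0555]
ee_rot: [1.77, 2.595, -0.0]
force: [-0.6, -0.2, -1.1]
width: 0.541
```

```bash
python3 -m pendant '[[[0,0,0.001],[0,0,0],0.04],[[0,0,0.001],[0,0,0],0.04],[[0,0,0.001],[0,0,0],0.04],[[0,0,0],[0,0,0],0.04]]' 35
```

```text
clock: 20.72
position: [0.5435, 0.0207, 0.0523]
ee_rot: [-1.77, -2.595, 0.001]
force: [-0.7, -0.9, -1.5]
width: 0.539
```

```bash
python3 -m pendant '[[[0,0,0.003],[0,0,0],0.04],[[0,0,0.003],[0,0,0],0.04],[[0,0,0.003],[0,0,0],0.04],[[0,0,0],[0,0,0],0.04],[[0,0,0.001],[0,0,0],0.04],[[0,0,0],[0,0,0],0.04]]' 35
```

```text
clock: 21.48
position: [0.5436, 0.0207, 0.0424]
ee_rot: [-1.77, -2.595, 0.001]
force: [-3.2, -0.9, -1.6]
width: 0.54
```

```bash
python3 -m pendant '[[[0,0,0.001],[0,0,0],0.04],[[0,0,0.0006],[0,0,0],0.04],[[0,0,0],[0,0,0],0.04]]' 35
```

```text
clock: 21.85
position: [0.5436, 0.0207, 0.0408]
ee_rot: [-1.77, -2.595, 0.001]
force: [-4.8, -2.1, 1.4]
width: 0.543
```

```bash
python3 -m pendant '[[[0,-0.0004,0.0004],[0,0,0],0.04],[[0,0,0],[0,0,0],0.04]]' 35
python3 -m pendant '[[[0,0,0],[0,0,0],0.055],[[0,0,0],[0,0,0],0.075],[[0,0,0],[0,0,0],0.09],[[0,0,0],[0,0,0],0.09],[[0,0,0],[0,0,0],0.09]]'
python3 -m pendant '[[[0,0,-0.02],[0,0,0],0.09],[[0,0,-0.03],[0,0,0],0.09],[[0,0,-0.03],[0,0,0],0.09],[[-0.03,0,-0.04],[0,0,0],0.09],[[-0.03,0,0],[0,0,0],0.09],[[0,0,0],[0,0,0],0.09],[[0,0,0],[0,0,0],0.09]]'
python3 - <<'E'
from chk import *
s=arm.observe(); im,d=arm.get_image("wrist"); np.savez("w12",im=im,d=d,pos=s['position'],rot=s['ee_rot']); cv2.imwrite("pics/w12.png",im[:,:,::-1])
chk("w12.npz",(200,60,380,262),.050,.038)
chk("w12.npz",(200,60,380,262),.050,.021)
E
```

```text
clock: 22.1
position: [0.5436, 0.0207, 0.0407]
ee_rot: [1.77, 2.595, 0.0]
force: [-4.7, -2.3, 1.9]
width: 0.54
clock: 22.72
position: [0.5436, 0.0207, 0.0405]
ee_rot: [1.77, 2.595, 0.0]
force: [-0.4, 0.2, 0.2]
width: 0.961
clock: 23.6
position: [0.5649, -0.0345, 0.1602]
ee_rot: [-1.769, -2.595, -0.0]
force: [0.2, 0.2, 0.0]
width: 0.984
hubtop (541.5862426757812, 21.447465896606445) 13.610297203063965
collar (np.int64(992), 'slope', array([ 0.002, -0.001]), 'z0 0.0503')
flange (np.int64(3225), 'slope', array([-0.   ,  0.001]), 'z0 0.0384')
tab 121 ang -67.8 rmax 50.7
hubtop (541.5862426757812, 21.447465896606445) 13.610297203063965
collar (np.int64(992), 'slope', array([ 0.002, -0.001]), 'z0 0.0503')
flange (np.int64(221), 'slope', array([-0.011, -0.005]), 'z0 0.0214')
tab 143 ang 110.1 rmax 50.6
```

View pics/w12.png

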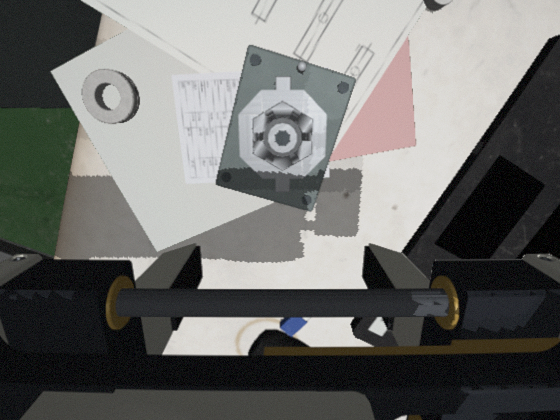

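The separator is seated at (282,138). Its tab is at (282,182), on the side away from the post; the disc's tab is at (283,85) and the post at (301,66). Both plates are home and flat, and the gripper is open and clear of them.

```bash
python3 -c "
from cell import arm
print(arm.sign_off(), arm.observe()['clock'])"
```

```text
the job is handed in; nothing more can be done
the job is handed in; nothing more can be done
```

I assembled the clutch pack and handed the job in at about 24 s of the 72 s allowed; no verdict was reported. The clutch disc went on first with its tab towards the post, and the separator plate on top with its tab away from it.

I measured the hub's ribs before fitting, so both plates dropped straight onto the splines without any searching turn. The highest contact force I saw was about 6 N.

| Last check | Disc | Separator |
|---|---|---|
| Height, measured | collar top 33.3 mm (before the separator went on) | collar top 50.3 mm |
| Height, nominal home | 33 mm | 50 mm |
| Tilt | below 0.01 rad | below 0.003 rad |
| Tab, off the exact direction | about 15° | about 17° |

Both tabs are at the nearest spline position, inside the 30° limit. The gripper was open and about 10 cm above the pack.

- **Disagreement:** the wrist camera put the hub about 2 mm off in x from where the plates slid freely over it. That is within the stated calibration, and the tapered hub top absorbed it.
- **Not re-measured:** I did not check the final positions of the ring gauge, bush and eraser. The arm never came near them.

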